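# Seat a sample cup in the reader holder and clamp it

### The arm

A 6-joint arm with a two-finger parallel gripper is mounted at the origin on the work surface. World frame = base frame: x ahead of the robot, y to its left, z up, the work surface at z = 0. Lengths are in m, angles in rad, forces in N, time in s.
With the tool pointing down it reaches from about 0.35 to 0.975 m from the base axis. Payload 4.9 kg.
Tool frame: the origin (TCP) lies between the finger pads; the fingertips stand 22 mm ahead of it and the grasp point (between the pads) lies 3 mm ahead of it; z points along the fingers, y is the line along which they close (so a half turn about z gives the same grasp; the last joint's range is limited). The gripper opens to 85 mm and grips with 20 to 120 N. Pads are 22 mm wide; open, the fingers measure 114 mm over their backs; the gripper's body (76 mm by 85 mm) begins 54 mm behind the grasp point. The pads swing forward as they close: fully open they stand 13 mm farther back than shut.
Start: joints at [-1.236, 0.053, 1.613, -0, 1.476, -0.119], TCP at [0.274, -0.562, 0.253] pointing down, gripper open.
Joint ranges: [-3.01, 3.01], [-1.01, 2.22], [0.06, 2.58], [-1.02, 4.17], [0.09, 2.62], [-3.14, 3.14]. Speed limits (rad/s): [2.57, 2.57, 3.14, 3.14, 3.14, 3.14].

### API

Orientations are given as a unit quaternion [w, x, y, z].
In Python, from plant import state, grab_frame, get_calibration, job_done, recognise, regions_of gives the robot as it stands.
- The arm moves only by the tool apply_moves, never from a script. Its argument "targets" is a list of rows, each an object with "translation": the shift along the tool's x, y, z normalised to -1 to 1, where 1 is 100 mm, a list of three; "twist": the turn about the tool's z normalised to -1 to 1, where 1 is 0.1 rad; "hand": the opening, from 0 (shut) to 1 (fully open). A call has 1 to 8 rows; each row shifts and turns the commanded pose from where the row before left it, along the tool's axes as they then stand; what a row does not reach is not made up. A row lasts 1/10 s, in which the tool goes at most 50 mm and 8.59 degrees, less where a joint would pass 70% of its speed; a pose out of reach is approached as far as the arm can. A call with a number of a shift or a turn outside -1 to 1 is refused whole. A call with a gripper value outside its range is refused whole. The fingers move at their own pace and stop on an object; the grip force is fixed at half the most. Time passes only in rows, so rows that do not move let the fingers close. It gives the time, the measured TCP pose, the force, the opening and the grip force at its end, in the units of the state.
- state(): the state, without advancing time (a new reading comes with each control period).
- grab_frame(name): name is "scene" or "side" or "wrist"; returns the picture (420x560x3 uint8, red, green, blue); there is no depth.
- get_calibration(name): a dict with "camera_matrix" (3x3 intrinsics, pixels), "pose" (4x4, takes a point from camera to world coordinates). Camera axes: x right, y up, looking along -z (the intrinsics and any distortion apply to the point x, -y, -z); pixel columns grow to the right and rows downward; lengths in m; the calibration is good to about 2 mm. A picture is of the moment at which its call begins: read the wrist's pose just before it. get_calibration takes no time and is no camera call; for the wrist camera it gives the pose at the moment of the call.
- job_done(): hands the job in; it is judged then, once.
Trained networks look in the newest picture that a camera, given by its name, has taken for a name from the list of things; names that differ only in an ending like _2 or _b are one class to them, and where a whole thing is asked for, a point or a joint stands for the part that bears it (a point fixed in the world has none). Each returns a list of dicts, best first, with "score" (0 to 1); they miss things now and then, are a little off and sometimes report something else, mostly with a low value. They report only what shows in the picture. A call takes as long as a camera call.
- recognise(camera, query): "point" ([x, y, z] in m, in world coordinates, good to about 4 mm: the middle of the surface that is visible of it).
- regions_of(camera, query): "pixels" (420x560 bool, what is visible of it).
The state is a dict: "time": time; "joint_pos": joint angles; "joint_vel": joint speeds; "joint_efforts": joint torques, N m; "tool_pos": TCP position; "tool_rot": TCP orientation; "contact_force": force on the tool from outside, world axes, zero at the start; "ft_torque": the same for the moment, N m; "gripper_width": opening from 0.0 (shut) to 1.0 (fully open); "grasp_force": force on a finger pad.
Only numpy, scipy, OpenCV 4.12 (cv2) and the standard library are available. Lean on these libraries where they do the work, as an engineer would, in place of code of your own. Each camera call takes 0.05 s, during which the arm holds its last target. There are 200 camera calls.

### The job

Put the green-lidded sample cup upright into the round well of the metal holder and press it down gently, by feel, until it sits fully down on the seat inside: a stiff lift button holds it up until it is pressed home, and a hard shove would damage the holder. Only then swing the hinged clamp down until its pad rests on the lid, without forcing it, and let go. Leave the other two cups, the water bottle and the plate where they are.

Things in the scene. Friction and masses are not known exactly. Their poses are not given: they have to be found in the camera images.
- holder: aluminium block, 136 x 100 x 55 mm, fixed on a black foot 4 to 16 mm high. Origin at the block's underside under the centre of its round well; top face 55 mm above that. +x points from the well to the clamp hinge, +y along the hinge axis. The block spans x -47 to 89, y -50 to 50 mm. Two hinge ears (18 x 8 mm) rise 51 mm above the top face at x 66, y +-44 mm.
- well (a point): centre of the well's mouth, on the block's top. Well 46 mm across, almost sharp rim. Its rubber-faced rigid seat (seat_top) lies 15 to 33 mm below the mouth, set differently each time and not measured: it must be felt. A blue lift button 26 mm across stands 5 to 8 mm above the seat; no spring: it slides down stiffly under about 8 N, stays where left, and goes flush; then the cup meets the seat.
- cup_mid (a point): centre of the cup to load: closed rigid white cup, GREEN lid (top 11 mm), plain cylinder 44 mm across, 60 mm tall, almost sharp foot, 100 to 195 g. Point is 30 mm above its foot; z up. It stands on the mat in any of the three squares. Only its top 27 to 45 mm stand out of the well once it is fully home, so hold it by the top 25 mm or press on its lid.
- cup_base (a point): centre of the underside of the green-lidded cup, 30 mm below its centre.
- cup: the green-lidded cup, origin at the centre of its underside.
- clamp (a joint): clamp angle: 0 level over the well; grows as it opens up and away; 1.57 upright, 2.0 the end. Starts open, leaning back, at 1.65 to 1.95. Closed when its pad rests on the lid of the fully seated cup, somewhere from -0.14 to 0.14. Stays where left: the hinge is stiff, about 0.14 N m (1 to 3 N at the handle).
- clamp_hinge (a point): middle of the clamp's hinge axis, 66 mm from the well centre along the holder's +x, 43 mm above the block's top face. The axis is parallel to the holder's y.
- clamp_handle (a point): middle of the clamp's red round crossbar handle, 12 mm thick, 78 mm long, parallel to the hinge axis and 112 mm from it. Two 8 mm side rails, 34 mm either side of the middle, join it to the hinge; a crosspiece with the pad lies 66 mm from the hinge; the gap from there to the handle is open. Closed, it is 46 mm from the well on the holder's -x side, 43 mm above the block's top.
- pad (a point): centre of the underside of the clamp's black rubber pad (22 mm disc), 66 mm from the hinge; with the clamp level it is 7 mm below the hinge axis, right over the well.
- mat: white paper tasting mat fixed flat on the desk, 150 x 330 x 2 mm, with three grey printed squares 100 mm apart along its y axis; a cup stands in each.
- cup_blue_mid (a point): centre of a like cup with a BLUE lid; leave it alone.
- cup_orange_mid (a point): centre of a like cup with an ORANGE lid; leave it alone.
- bottle: water bottle, 68 mm across, 200 mm tall, origin under its centre; leave it alone.
- plate: white plate with two food pieces, 160 mm across, about 28 mm tall, origin under its centre; leave it alone.

How it is judged:
On the way, in this order (a step that is already met when the one before it is completed fails the run):
1. the green-lidded cup is fully down in the well while the clamp is still open (z of cup_base in the frame of seat_top below 0.0017 m and horizontal distance between cup_base and well below 0.004 m and angle between cup_base's own z axis and vertical below 0.06 rad and value of joint clamp above 0.7 rad), for 0.2 s.
2. the clamp is closed over the seated cup (z of cup_base in the frame of seat_top below 0.0017 m and horizontal distance between cup_base and well below 0.004 m and angle between cup_base's own z axis and vertical below 0.06 rad and z of pad in the frame of cup_base below 0.0628 m), for 0.2 s.
At the end, for the whole second after the job is handed in: The green-lidded cup is upright (within 0.06 rad) in the well, its foot within 1.7 mm of the seat and its centre within 4 mm of the well's axis, at rest; the clamp is closed over it, its pad within 2.8 mm of the lid (all of step 2 and linear speed of cup below 0.01 m/s); the robot touches nothing.
It fails at once if the clamp is swung below 0.7 rad while the cup is not fully down in the well (value of joint clamp below 0.7 rad and (z of cup_base in the frame of seat_top above 0.0022 m or horizontal distance between cup_base and well above 0.005 m)).
It fails at once if the cup is pressed onto the seat with more than 40 N (contact force between cup and seat above 40 N).
It fails at once if the cup is pressed on the holder's rim or walls, or by the clamp, with more than 40 N (contact force between cup and holder above 40 N).
It fails at once if the fingers push on the holder or its clamp with more than 40 N (contact force between the fingers and holder above 40 N).
It fails at once if another cup, the bottle or the plate is shifted by more than 25 mm (distance of any of cup_blue_mid, cup_orange_mid, bottle, plate from where it was at the start of the episode above 0.025 m).
It also fails if it takes over 67 s, if anything falls off the work surface, if the arm or the gripper's body presses on something with over 40 N, if the wrist force passes 120 N, or if a joint passes its speed limit or range.

## Working session

There is one attempt and no reset: what is moved stays moved. The work goes in short steps, Python scripts to look and compute and a tool call to move; the robot and the scene stay as the last step left them, time stands still between calls to the robot, and variables do not carry over. Pictures are saved under pics/ and viewed, at most 10 in all, crops included, and the job is handed in when it is done.

Besides the shell and the picture viewer there is one more tool, called after ">>>" as name([rows], argument=value, ...), one row to a line, values as JSON. apply_moves: Moves the arm, as the interface text tells. Its arguments: {"type":"object","properties":{"targets":{"type":"array"}},"required":["targets"]}

```bash
ls; mkdir -p pics; python3 - <<'E'
from plant import *
import cv2,numpy as np
s=state();print({k:np.round(v,3).tolist() for k,v in s.items()})
for c in("scene","side"):
    f=grab_frame(c);cv2.imwrite(f"pics/{c}0.png",f[:,:,::-1])
    for q in("cup_mid","cup_blue_mid","cup_orange_mid","holder","well","clamp_handle","clamp_hinge","pad","bottle","plate"):
        try: print(c,q,[(np.round(r["point"],3).tolist(),round(r["score"],2)) for r in recognise(c,q)[:2]])
        except Exception as e: print(c,q,e)
print(state()["time"])
E
```

```text
pics
{'time': 0.0, 'joint_pos': [-1.236, 0.053, 1.614, -0.0, 1.476, -0.119], 'joint_vel': [0.002, -0.0, 0.0, 0.001, 0.0, -0.0], 'joint_efforts': [0.001, -39.368, -37.018, -0.0, 0.007, -0.0], 'tool_pos': [0.274, -0.561, 0.252], 'tool_rot': [-0.001, 0.974, 0.225, -0.0], 'contact_force': [-0.27, -0.252, -0.189], 'ft_torque': [0.015, -0.048, 0.044], 'grasp_force': 0.0, 'gripper_width': 0.996}
scene cup_mid [([0.57, 0.275, 0.042], 0.84)]
scene cup_blue_mid [([0.566, 0.083, 0.045], 0.94), ([0.565, 0.274, 0.043], 0.62)]
scene cup_orange_mid [([0.574, 0.181, 0.042], 0.62)]
scene holder [([0.637, -0.107, 0.069], 0.77)]
scene well [([0.635, -0.105, 0.07], 0.61)]
scene clamp_handle [([0.641, -0.096, 0.181], 0.6)]
scene clamp_hinge [([0.635, -0.102, 0.07], 0.56)]
scene pad [([0.634, -0.093, 0.18], 0.79)]
scene bottle [([0.72, -0.342, 0.106], 0.68)]
scene plate [([0.345, -0.276, 0.007], 0.87)]
side cup_mid [([0.544, 0.295, 0.045], 0.73)]
side cup_blue_mid [([0.541, 0.098, 0.044], 0.7), ([0.628, -0.083, 0.181], 0.49)]
side cup_orange_mid [([0.554, 0.194, 0.048], 0.83), ([0.538, 0.295, 0.045], 0.53)]
side holder [([0.593, -0.077, 0.07], 0.97)]
side well [([0.588, -0.068, 0.069], 0.89), ([0.542, 0.292, 0.044], 0.65)]
side clamp_handle [([0.626, -0.084, 0.179], 0.71)]
side clamp_hinge [([0.59, -0.072, 0.065], 0.81), ([0.633, -0.081, 0.178], 0.17)]
side pad [([0.629, -0.083, 0.181], 0.89)]
side bottle [([0.682, -0.327, 0.088], 0.73)]
side plate []
1.1
```

View pics/scene0.png

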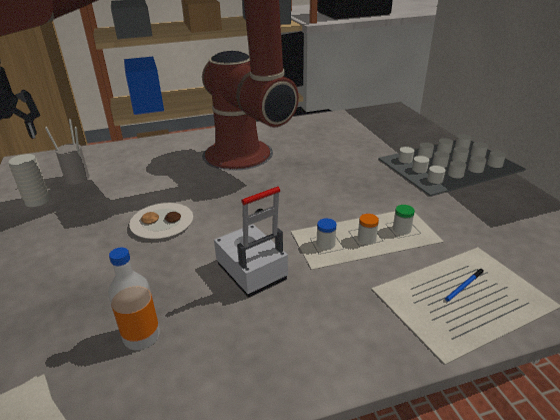

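View pics/side0.png

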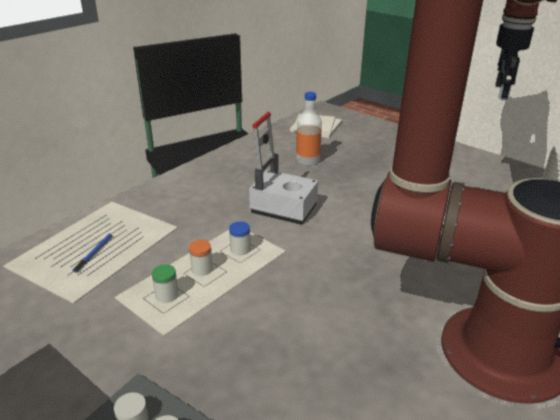

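```bash
python3 - <<'E'
from plant import *
import numpy as np
np.set_printoptions(precision=4,suppress=True)
for c in("scene","side","wrist"): print(c,get_calibration(c))
E
```

```text
scene {'camera_matrix': array([[445.914 ,   0.    , 275.6306],
       [  0.    , 445.914 , 210.2172],
       [  0.    ,   0.    ,   1.    ]]), 'pose': array([[ 0.2951, -0.5191,  0.8022,  1.3166],
       [ 0.9552,  0.1799, -0.235 , -0.2598],
       [-0.0223,  0.8356,  0.5489,  0.6491],
       [ 0.    ,  0.    ,  0.    ,  1.    ]])}
side {'camera_matrix': array([[532.6325,   0.    , 289.4827],
       [  0.    , 532.6325, 206.6775],
       [  0.    ,   0.    ,   1.    ]]), 'pose': array([[-0.7742,  0.3481, -0.5286, -0.1126],
       [-0.6328, -0.4075,  0.6585,  0.7429],
       [ 0.0138,  0.8443,  0.5358,  0.7007],
       [ 0.    ,  0.    ,  0.    ,  1.    ]])}
wrist {'camera_matrix': array([[319.2342,   0.    , 276.5248],
       [  0.    , 319.2342, 205.6116],
       [  0.    ,   0.    ,   1.    ]]), 'pose': array([[ 0.4393,  0.8583,  0.2654,  0.3424],
       [-0.8984,  0.4194,  0.1304, -0.5291],
       [ 0.0006, -0.2957,  0.9553,  0.3746],
       [ 0.    ,  0.    ,  0.    ,  1.    ]])}
```

The scene view shows the green cup at (404,220), the farthest of the row, the holder at (252,258) and its red handle at (262,195). In the side view the green cup is at (165,283) and the well at (291,187). I'll triangulate these by colour.

```bash
cat > h.py <<'E'
from plant import *
import cv2,numpy as np
np.set_printoptions(precision=4,suppress=True)
def ray(c,uv):
    K,T=np.array(c["camera_matrix"]),np.array(c["pose"])
    d=np.linalg.inv(K)@[uv[0],uv[1],1.]; d=T[:3,:3]@(d*[1,-1,-1])
    return T[:3,3],d/np.linalg.norm(d)
def onz(c,uv,z):
    o,d=ray(c,uv); return o+d*(z-o[2])/d[2]
def tri(rs):
    A=sum(np.eye(3)-np.outer(d,d) for o,d in rs); b=sum((np.eye(3)-np.outer(d,d))@o for o,d in rs)
    return np.linalg.solve(A,b)
def proj(c,p):
    K,T=np.array(c["camera_matrix"]),np.array(c["pose"])
    q=(T[:3,:3].T@(np.asarray(p)-T[:3,3]))*[1,-1,-1]; q=K@q; return q[:2]/q[2]
def hsv(f,lo,hi): 
    return cv2.inRange(cv2.cvtColor(f,cv2.COLOR_RGB2HSV),np.array(lo),np.array(hi))
def yaw(s):
    w,x,y,z=s["tool_rot"]; return np.arctan2(2*(x*y+w*z),1-2*(y*y+z*z))
E
python3 - <<'E'
from h import *
R={}
for n,box in(("scene",(230,180,290,210)),("side",(250,105,275,132))):
    f=cv2.imread(f"pics/{n}0.png")[:,:,::-1].copy();c=get_calibration(n)
    g=hsv(f,(45,90,40),(80,255,255)); k,l,st,ce=cv2.connectedComponentsWithStats(g)
    bb=[(st[i].tolist(),ce[i].round(1).tolist()) for i in range(1,k) if st[i,4]>80];print(n,bb)
    r=hsv(f,(0,150,80),(8,255,255))|hsv(f,(172,150,80),(180,255,255))
    m=np.zeros_like(r);m[box[1]:box[3],box[0]:box[2]]=r[box[1]:box[3],box[0]:box[2]]
    p=np.argwhere(m)[:,::-1]; d=p-p.mean(0); v=np.linalg.svd(d,full_matrices=False)[2][0]; t=d@v
    e=[p.mean(0)+v*t.min(),p.mean(0)+v*t.max()]; e.sort(key=lambda q:q[0]); R[n]=(c,p.mean(0),e,bb); print(len(p),e)
(a,am,ae,ab),(b,bm,be,bb)=R["scene"],R["side"]
print("handle",tri([ray(a,am),ray(b,bm)]))
# scene left = -y side ; side left = +y/+x
for i,j in((0,1),(1,0)): print("end",tri([ray(a,ae[i]),ray(b,be[j])]))
E
```

```text
scene [([396, 205, 19, 13, 203], [404.6, 210.8])]
213 [array([241.9572, 201.8823]), array([279.133 , 188.3657])]
side [([361, 0, 54, 94, 3718], [386.6, 42.6]), ([152, 265, 23, 18, 316], [163.1, 273.1])]
65 [array([253.3065, 126.3553]), array([268.911 , 112.8968])]
handle [ 0.6385 -0.0869  0.223 ]
end [ 0.6501 -0.1265  0.2238]
end [ 0.6266 -0.0485  0.2233]
```

```bash
python3 - <<'E'
from h import *
a,b=get_calibration("scene"),get_calibration("side")
print("lid",tri([ray(a,(404.6,211)),ray(b,(163.1,273.1))]))
for z in(.060,.066,.071): print("well",onz(b,(291.5,187),z), "lidtop", onz(b,(164,270),.062),onz(a,(404.6,209.5),.062))
s=state();print(yaw(s),s["tool_pos"],s["time"])
E
```

```text
lid [0.5554 0.2847 0.0566]
well [ 0.5712 -0.1155  0.06  ] lidtop [0.5562 0.2824 0.062 ] [0.556  0.2823 0.062 ]
well [ 0.5648 -0.1074  0.066 ] lidtop [0.5562 0.2824 0.062 ] [0.556  0.2823 0.062 ]
well [ 0.5595 -0.1007  0.071 ] lidtop [0.5562 0.2824 0.062 ] [0.556  0.2823 0.062 ]
0.45377502281638166 [ 0.274  -0.5618  0.2533] 1.1
```

```bash
cat >> h.py <<'E'
def plan(goal,yg,n,st=None):
    s=state();p,y=np.array(s["tool_pos"]),yaw(s)
    if st is not None: p,y=np.array(st[:3]),st[3]
    D=(np.array(goal)-p)/n; dy=((yg-y+np.pi)%(2*np.pi)-np.pi)/n
    for i in range(n):
        a=y+dy*i
        x,yy=np.array([np.cos(a),np.sin(a),0]),np.array([np.sin(a),-np.cos(a),0])
        print(np.round([D@x*10,D@yy*10,-D[2]*10,-dy*10],3).tolist())
E
python3 -c "
from h import *
plan((.56,-.106,.30),1.864,15)"
```

```text
[0.305, -0.189, -0.031, -0.94]
[0.321, -0.16, -0.031, -0.94]
[0.335, -0.129, -0.031, -0.94]
[0.345, -0.097, -0.031, -0.94]
[0.353, -0.064, -0.031, -0.94]
[0.357, -0.031, -0.031, -0.94]
[0.359, 0.003, -0.031, -0.94]
[0.357, 0.036, -0.031, -0.94]
[0.352, 0.07, -0.031, -0.94]
[0.344, 0.102, -0.031, -0.94]
[0.333, 0.134, -0.031, -0.94]
[0.319, 0.165, -0.031, -0.94]
[0.302, 0.194, -0.031, -0.94]
[0.282, 0.222, -0.031, -0.94]
[0.26, 0.247, -0.031, -0.94]
```

>>> apply_moves([
  {"translation": [0.31, -0.19, -0.03], "twist": -0.94, "hand": 1},
  {"translation": [0.32, -0.16, -0.03], "twist": -0.94, "hand": 1},
  {"translation": [0.335, -0.13, -0.03], "twist": -0.94, "hand": 1},
  {"translation": [0.345, -0.1, -0.03], "twist": -0.94, "hand": 1},
  {"translation": [0.35, -0.065, -0.03], "twist": -0.94, "hand": 1},
  {"translation": [0.355, -0.03, -0.03], "twist": -0.94, "hand": 1},
  {"translation": [0.36, 0, -0.03], "twist": -0.94, "hand": 1},
  {"translation": [0.355, 0.035, -0.03], "twist": -0.94, "hand": 1},
])

```text
time: 1.9
tool_pos: [0.4266, -0.3171, 0.2776]
tool_rot: [0.0, 0.823, 0.569, 0.0]
contact_force: [-0.2, -0.7, -0.2]
gripper_width: 1.0
grasp_force: 0.0
```

>>> apply_moves([
  {"translation": [0.35, 0.07, -0.03], "twist": -0.94, "hand": 1},
  {"translation": [0.345, 0.1, -0.03], "twist": -0.94, "hand": 1},
  {"translation": [0.335, 0.135, -0.03], "twist": -0.94, "hand": 1},
  {"translation": [0.32, 0.165, -0.03], "twist": -0.94, "hand": 1},
  {"translation": [0.3, 0.195, -0.03], "twist": -0.94, "hand": 1},
  {"translation": [0.28, 0.22, -0.03], "twist": -0.94, "hand": 1},
  {"translation": [0.26, 0.25, -0.03], "twist": -0.94, "hand": 1},
  {"translation": [0, 0, 0], "twist": 0, "hand": 1},
])

```text
time: 2.7
tool_pos: [0.5612, -0.1027, 0.2988]
tool_rot: [0.0, 0.594, 0.804, 0.001]
contact_force: [-0.4, -0.7, 0.2]
gripper_width: 1.0
grasp_force: 0.0
```

```bash
python3 - <<'E'
from h import *
s=state();print(s["time"],s["tool_pos"],yaw(s),np.abs(s["joint_vel"]).max())
c=get_calibration("wrist");f=grab_frame("wrist");cv2.imwrite("pics/w_well.png",f[:,:,::-1])
np.save("w_well.npy",c["pose"]);print(c["pose"])
print("well",[(r["point"],r["score"]) for r in recognise("wrist","well")][:2])
print("proj",proj(c,(.56,-.106,.066)))
E
```

```text
2.7 [ 0.5612 -0.1027  0.2988] 1.8696238082868946 0.05726051305679539
[[ 0.9554 -0.2816 -0.0888  0.5394]
 [ 0.2953  0.9128  0.2822 -0.0311]
 [ 0.0016 -0.2959  0.9552  0.4202]
 [ 0.      0.      0.      1.    ]]
well [([0.6089, -0.0907, 0.0737], 0.86)]
proj [273.8779 178.5387]
```

View pics/w_well.png

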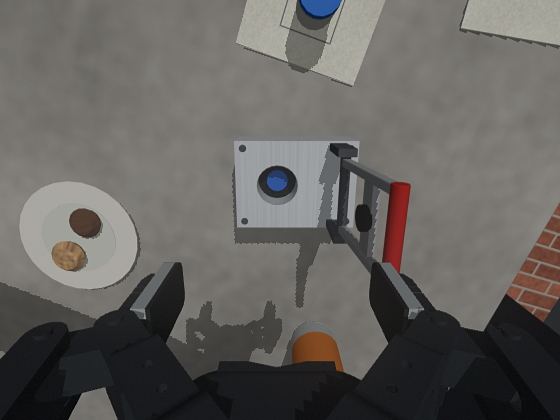

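Wrist view: the block is aligned with the picture, with the well at about (277,182) and the blue button inside it. The clamp is leaning back, with its red handle at (397,225). Next I'll fit the well's mouth more exactly.

```bash
cat >> h.py <<'E'
def mouth(f,u,v,r=32,nm=None):
    g=cv2.GaussianBlur(cv2.cvtColor(f,cv2.COLOR_RGB2GRAY).astype(np.float32),(0,0),0.7)
    P=[]
    for a in np.arange(0,2*np.pi,np.pi/60):
        rr=np.arange(8,r,.25); x=(u+rr*np.cos(a)).astype(np.float32);y=(v+rr*np.sin(a)).astype(np.float32)
        p=cv2.remap(g,x[None],y[None],cv2.INTER_LINEAR)[0]; d=np.gradient(p)
        k=np.argmax(d); P.append((x[k],y[k]))
    P=np.array(P,np.float32); e=cv2.fitEllipse(P)
    for _ in range(2):
        dd=np.abs(np.linalg.norm(P-e[0],axis=1)-np.mean(e[1])/2); P=P[dd<2.0]; e=cv2.fitEllipse(P)
    if nm:
        s=6;x0,y0=int(u-45),int(v-45); cr=cv2.resize(f[y0:y0+90,x0:x0+90,::-1],None,fx=s,fy=s,interpolation=cv2.INTER_NEAREST)
        cv2.ellipse(cr,(((e[0][0]-x0+.5)*s,(e[0][1]-y0+.5)*s),(e[1][0]*s,e[1][1]*s),e[2]),(0,0,255),1); cv2.imwrite(nm,cr)
    return e,len(P)
E
python3 - <<'E'
from h import *
f=cv2.imread("pics/w_well.png")[:,:,::-1].copy();c=get_calibration("wrist")
e,n=mouth(f,277,182,nm="pics/c1.png");print(e,n)
g=cv2.imread("pics/side0.png")[:,:,::-1].copy();b=get_calibration("side")
e2,n2=mouth(g,291.5,187,r=16);print(e2,n2)
for z in(.059,.062,.065,.068,.071): print(z,onz(c,e[0],z),onz(b,e2[0],z),"diam",np.linalg.norm(onz(c,(e[0][0]-e[1][1]/2,e[0][1]),z)-onz(c,(e[0][0]+e[1][1]/2,e[0][1]),z)))
E
```

```text
((277.4051208496094, 181.54478454589844), (32.488433837890625, 38.17628860473633), 98.90154266357422) 69
((292.0665588378906, 190.82196044921875), (22.148590087890625, 23.595836639404297), 5.9653825759887695) 84
0.059 [ 0.5635 -0.1124  0.059 ] [ 0.56   -0.1038  0.059 ] diam 0.04411787471579494
0.062 [ 0.5633 -0.1118  0.062 ] [ 0.5569 -0.0998  0.062 ] diam 0.04375080848343794
0.065 [ 0.5631 -0.1111  0.065 ] [ 0.5537 -0.0959  0.065 ] diam 0.04338374225108083
0.068 [ 0.5629 -0.1105  0.068 ] [ 0.5506 -0.0919  0.068 ] diam 0.04301667601872394
0.071 [ 0.5627 -0.1098  0.071 ] [ 0.5474 -0.088   0.071 ] diam 0.04264960978636694
```

View pics/c1.png

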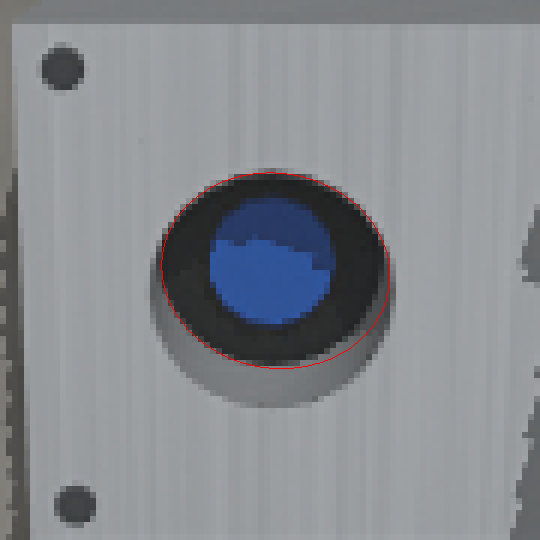

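The crop shows the ellipse locked onto the dark seat. The true mouth is the larger outline, about x 150–395 and y 170–408 in the crop, which puts its centre near (276.9,184.7). I'll refit from outside in.

```bash
cat >> h.py <<'E'
def mouth2(f,u,v,r0,nm=None,th=10):
    g=cv2.GaussianBlur(cv2.cvtColor(f,cv2.COLOR_RGB2GRAY).astype(np.float32),(0,0),0.6)
    P=[]
    for a in np.arange(0,2*np.pi,np.pi/90):
        rr=np.arange(r0*1.2,r0*.6,-.1); x=(u+rr*np.cos(a)).astype(np.float32);y=(v+rr*np.sin(a)).astype(np.float32)
        p=cv2.remap(g,x[None],y[None],cv2.INTER_LINEAR)[0]; ref=np.median(p[:len(p)//5])
        # half-way of the first drop
        k=np.argmax(p<ref-th)
        if k: P.append((x[k],y[k]))
    P=np.array(P,np.float32); e=cv2.fitEllipse(P)
    for _ in range(3):
        dd=np.abs(np.linalg.norm(P-e[0],axis=1)-np.mean(e[1])/2); P=P[dd<1.2]; e=cv2.fitEllipse(P)
    if nm:
        s=6;x0,y0=int(u-45),int(v-45); cr=cv2.resize(f[y0:y0+90,x0:x0+90,::-1],None,fx=s,fy=s,interpolation=cv2.INTER_NEAREST)
        cv2.ellipse(cr,(((e[0][0]-x0+.5)*s,(e[0][1]-y0+.5)*s),(e[1][0]*s,e[1][1]*s),e[2]),(0,0,255),1); cv2.imwrite(nm,cr)
    return e,len(P)
E
python3 - <<'E'
from h import *
f=cv2.imread("pics/w_well.png")[:,:,::-1].copy();c=get_calibration("wrist")
e,n=mouth2(f,276.9,184.7,20.2,nm="pics/c2.png");print(e,n)
uv=np.array(e[0])
t=np.arange(0,2*np.pi,.05)
for z in(.059,.063,.067,.071):
    w=onz(c,uv,z); q=np.array([proj(c,w+.023*np.array([np.cos(a),np.sin(a),0])) for a in t]).astype(np.float32)
    ee=cv2.fitEllipse(q); w=onz(c,uv+(uv-ee[0]),z); print(z,w,np.array(ee[1]))
E
```

```text
((276.9266662597656, 184.63760375976562), (40.679744720458984, 42.432674407958984), 94.65377044677734) 180
0.059 [ 0.5641 -0.1165  0.059 ] [38.6889 39.6947]
0.063 [ 0.5639 -0.1156  0.063 ] [39.1233 40.1401]
0.067 [ 0.5636 -0.1147  0.067 ] [39.5674 40.5957]
0.071 [ 0.5633 -0.1138  0.071 ] [40.0218 41.0617]
```

View pics/c2.png

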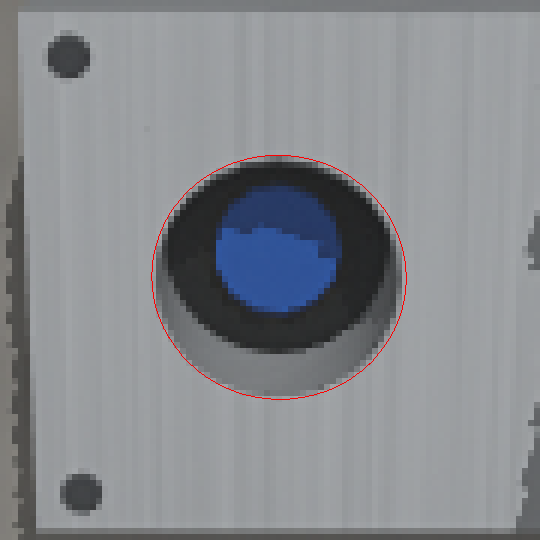

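```bash
python3 - <<'E'
from h import *
c=get_calibration("wrist")
for z in(.059,.063,.067,.071):
    a,b=onz(c,(233.5,140.5),z),onz(c,(236.5,226.5),z); d=a-b; ey=d/np.linalg.norm(d); ex=np.array([ey[1],-ey[0],0])
    print(z,np.linalg.norm(d),np.arctan2(-d[0],d[1]),"well from corners",(a+b)/2+.047*ex)
g=cv2.imread("pics/side0.png"); cv2.imwrite("pics/s_crop.png",cv2.resize(g[150:230,235:335],None,fx=8,fy=7.5,interpolation=cv2.INTER_NEAREST))
E
```

```text
0.059 0.1022417099082133 0.29029081723431316 well from corners [ 0.5628 -0.1175  0.059 ]
0.063 0.10110749149938605 0.29029081723431305 well from corners [ 0.563  -0.1164  0.063 ]
0.067 0.09997327309055878 0.29029081723431316 well from corners [ 0.5633 -0.1153  0.067 ]
0.071 0.09883905468173154 0.2902908172343131 well from corners [ 0.5635 -0.1142  0.071 ]
```

View pics/s_crop.png

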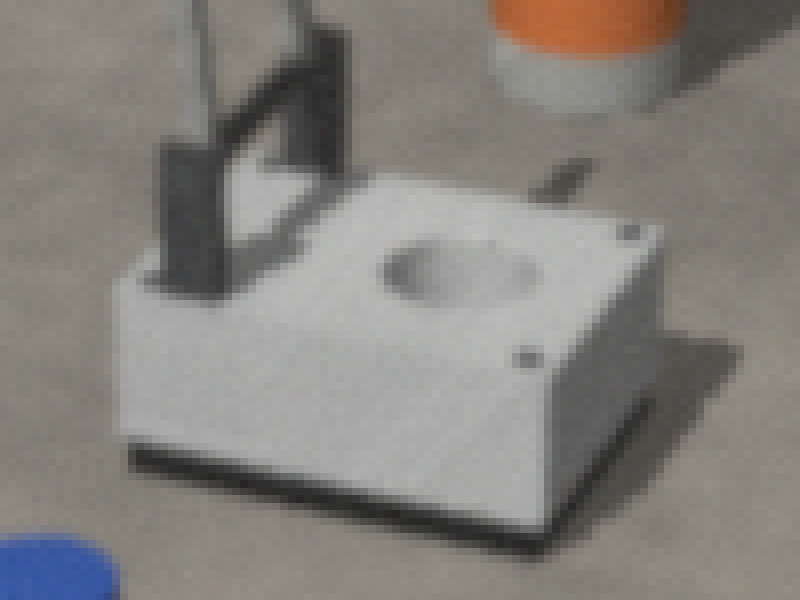

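>>> apply_moves([
  {"translation": [0.479, 0.135, 0.005], "twist": 0.09, "hand": 1},
  {"translation": [0.479, 0.135, 0.005], "twist": 0, "hand": 1},
  {"translation": [0.479, 0.135, 0.005], "twist": 0, "hand": 1},
  {"translation": [0.479, 0.135, 0.005], "twist": 0, "hand": 1},
  {"translation": [0.479, 0.135, 0.005], "twist": 0, "hand": 1},
  {"translation": [0.479, 0.135, 0.005], "twist": 0, "hand": 1},
  {"translation": [0.479, 0.135, 0.005], "twist": 0, "hand": 1},
  {"translation": [0.479, 0.135, 0.0], "twist": 0, "hand": 1},
])

```text
time: 3.6
tool_pos: [0.5555, 0.2928, 0.2948]
tool_rot: [0.0, 0.601, 0.799, -0.0]
contact_force: [0.5, 0.1, 0.5]
gripper_width: 0.999
grasp_force: 0.0
```

>>> apply_moves([
  {"translation": [0, 0, 0], "twist": 0, "hand": 1},
])

```text
time: 3.7
tool_pos: [0.5548, 0.2959, 0.2943]
tool_rot: [-0.001, 0.598, 0.801, 0.0]
contact_force: [-0.6, 0.1, -0.4]
gripper_width: 0.999
grasp_force: 0.0
```

```bash
python3 - <<'E'
from h import *
s=state();print(s["time"],s["tool_pos"],yaw(s),np.abs(s["joint_vel"]).max())
c=get_calibration("wrist");f=grab_frame("wrist");cv2.imwrite("pics/w_cup.png",f[:,:,::-1])
g=hsv(f,(45,90,30),(85,255,255)); k,l,st,ce=cv2.connectedComponentsWithStats(g)
i=1+np.argmax(st[1:,4]);print(st[i],ce[i]); m=(l==i).astype(np.uint8)
h=max(cv2.findContours(m,cv2.RETR_EXTERNAL,cv2.CHAIN_APPROX_NONE)[0],key=len); e=cv2.fitEllipse(h);print(e)
b=cv2.minEnclosingCircle(h);print(b)
hu=hsv(f,(45,90,30),(85,255,255)); x,y,w,hh=st[i,:4]; v=f[y-3:y+hh+3,x-3:x+w+3]
cv2.imwrite("pics/c3.png",cv2.resize(v[:,:,::-1],None,fx=10,fy=10,interpolation=cv2.INTER_NEAREST)); print(v.shape)
print(onz(c,e[0],.062),onz(c,ce[i],.062), proj(c,(.556,.283,.062)))
E
```

```text
3.7 [0.5548 0.2959 0.2943] 1.8586710506520538 0.07212550216936572
[ 256  168   38   38 1132] [274.2235 186.7297]
((274.2227783203125, 186.72789001464844), (36.85214614868164, 37.299957275390625), 1.2228633165359497)
((274.2128601074219, 186.74752807617188), 19.148046493530273)
(44, 44, 3)
[0.556  0.2838 0.062 ] [0.556  0.2838 0.062 ] [274.0223 187.4114]
```

View pics/c3.png

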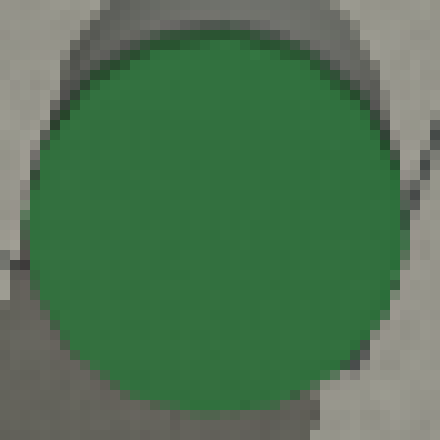

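The crop shows the green lid as a clean disc, centred at (274.2,186.7), so it lies at about (0.556,0.2835). Moving down to grasp.

>>> apply_moves([
  {"translation": [-0.12, -0.022, 0.4], "twist": 0, "hand": 1},
  {"translation": [0, 0, 0.45], "twist": 0, "hand": 1},
  {"translation": [0, 0, 0.45], "twist": 0, "hand": 1},
  {"translation": [0, 0, 0.45], "twist": 0, "hand": 1},
  {"translation": [0, 0, 0.35], "twist": 0, "hand": 1},
  {"translation": [0, 0, 0.233], "twist": 0, "hand": 1},
  {"translation": [0, 0, 0], "twist": 0, "hand": 1},
  {"translation": [0, 0, 0], "twist": 0, "hand": 1},
])

```text
time: 4.55
tool_pos: [0.5574, 0.2787, 0.0619]
tool_rot: [0.0, 0.601, 0.799, -0.0]
contact_force: [-0.4, 0.2, -0.4]
gripper_width: 1.004
grasp_force: 0.0
```

>>> apply_moves([
  {"translation": [0, 0, 0], "twist": 0, "hand": 0.3},
  {"translation": [0, 0, 0], "twist": 0, "hand": 0},
  {"translation": [0, 0, 0], "twist": 0, "hand": 0},
  {"translation": [0, 0, 0], "twist": 0, "hand": 0},
  {"translation": [0, 0, 0], "twist": 0, "hand": 0},
  {"translation": [0, 0, 0], "twist": 0, "hand": 0},
])

```text
time: 5.15
tool_pos: [0.5577, 0.2806, 0.0637]
tool_rot: [0.001, 0.6, 0.8, 0.001]
contact_force: [-2.3, -1.2, 5.9]
gripper_width: 0.493
grasp_force: 60.2
```

>>> apply_moves([
  {"translation": [0, 0, -0.1], "twist": 0, "hand": 0},
  {"translation": [0, 0, -0.4], "twist": 0, "hand": 0},
  {"translation": [0, 0, -0.45], "twist": 0, "hand": 0},
  {"translation": [0, 0, -0.45], "twist": 0, "hand": 0},
  {"translation": [0, 0, 0], "twist": 0, "hand": 0},
  {"translation": [0, 0, 0], "twist": 0, "hand": 0},
  {"translation": [0, 0, 0], "twist": 0, "hand": 0},
])

```text
time: 5.85
tool_pos: [0.5558, 0.2799, 0.1998]
tool_rot: [-0.001, 0.6, 0.8, -0.001]
contact_force: [-0.5, -0.3, -1.9]
gripper_width: 0.488
grasp_force: 61.1
```

```bash
python3 - <<'E'
from h import *
s=state();print(s["time"],s["tool_pos"],yaw(s),np.abs(s["joint_vel"]).max(),s["contact_force"],s["gripper_width"])
c=get_calibration("wrist");f=grab_frame("wrist");cv2.imwrite("pics/w_held.png",f[:,:,::-1])
g=hsv(f,(45,90,30),(85,255,255)); k,l,st,ce=cv2.connectedComponentsWithStats(g)
i=1+np.argmax(st[1:,4]);print(st[i],ce[i])
print("tcp",proj(c,s["tool_pos"]))
E
```

```text
5.85 [0.5558 0.2799 0.1998] 1.8549410749496298 0.019246803392856403 [-0.4931 -0.3441 -1.8642] 0.4876324775449853
[ 228  225   98   99 7641] [276.5597 274.2311]
tcp [275.3911 287.9008]
```

View pics/w_held.png

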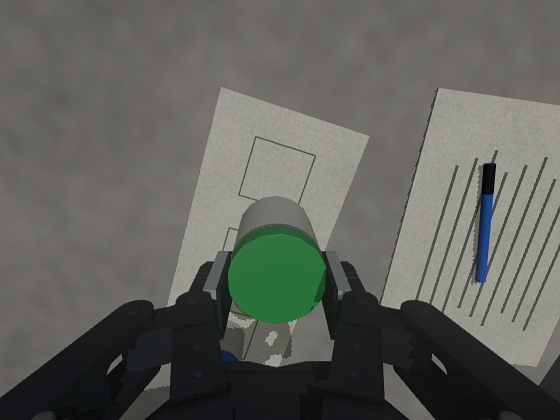

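```bash
cat >> h.py <<'E'
def circ(c,uv,z,r):
    "centre on plane z of a level circle of radius r whose image ellipse has centre uv"
    uv=np.array(uv);t=np.arange(0,2*np.pi,.05);w=onz(c,uv,z)
    for _ in range(3):
        ee=cv2.fitEllipse(np.array([proj(c,w+r*np.array([np.cos(a),np.sin(a),0])) for a in t],np.float32))
        w=w+onz(c,uv,z)-onz(c,ee[0],z)
    return w,np.array(ee[1])
def tool(s,d):
    a=yaw(s);return np.array([d[0]*np.cos(a)+d[1]*np.sin(a),d[0]*np.sin(a)-d[1]*np.cos(a)])
E
python3 - <<'E'
from h import *
s=state();c=get_calibration("wrist")
f=cv2.imread("pics/w_held.png")[:,:,::-1].copy(); h=cv2.cvtColor(f,cv2.COLOR_RGB2HSV)
print(h[229:240:1,276].tolist(), h[270,276])
v=np.median(h[260:290,260:290,2]); m=((h[:,:,0]>45)&(h[:,:,0]<85)&(h[:,:,1]>90)&(h[:,:,2]>v*.85)).astype(np.uint8)
k,l,st,ce=cv2.connectedComponentsWithStats(m);i=1+np.argmax(st[1:,4]);q=max(cv2.findContours((l==i).astype(np.uint8),0,1)[0],key=len)
hull=cv2.convexHull(q); e=cv2.fitEllipse(hull.astype(np.float32)); print(st[i],ce[i],e)
for z in(.195,.198,.201):
    w,ax=circ(c,e[0],z,.022); print(z,w,ax,"tool",tool(s,w-np.array(s["tool_pos"])))
# same for pregrasp lid
f=cv2.imread("pics/w_cup.png")[:,:,::-1].copy(); h=cv2.cvtColor(f,cv2.COLOR_RGB2HSV)
v=np.median(h[180:195,265:280,2]); m=((h[:,:,0]>45)&(h[:,:,0]<85)&(h[:,:,1]>90)&(h[:,:,2]>v*.8)).astype(np.uint8)
k,l,st,ce=cv2.connectedComponentsWithStats(m);i=1+np.argmax(st[1:,4]);q=max(cv2.findContours((l==i).astype(np.uint8),0,1)[0],key=len);print(st[i],ce[i],cv2.fitEllipse(q))
E
```

```text
[[66, 140, 89], [66, 136, 90], [66, 136, 90], [66, 142, 90], [65, 135, 87], [67, 145, 118], [67, 146, 124], [67, 151, 115], [67, 152, 114], [67, 151, 115], [67, 150, 114]] [ 67 160 113]
[ 228  233   98   91 6710] [275.5462 277.6475] ((276.7497863769531, 277.8975830078125), (89.24560546875, 98.94610595703125), 85.29158782958984)
0.195 [0.5556 0.2814 0.195 ] [88.1275 99.3615] tool [0.0015 0.0006]
0.198 [0.5552 0.283  0.198 ] [ 90.2783 101.7918] tool [0.0032 0.0006]
0.201 [0.5547 0.2847 0.201 ] [ 92.5364 104.3439] tool [0.0049 0.0006]
[ 256  169   38   37 1098] [274.1621 187.1548] ((274.1624755859375, 187.1519775390625), (36.285892486572266, 36.718505859375), 96.4244384765625)
```

The cup is held upright and centred between the pads, with the lid centre at about (276.7,277.9), which is about 3 mm along tool x. Carrying it to just above the well.

>>> apply_moves([
  {"translation": [-0.3, -0.082, 0], "twist": 0, "hand": 0},
  {"translation": [-0.47, -0.128, 0], "twist": 0, "hand": 0},
  {"translation": [-0.48, -0.131, 0], "twist": 0, "hand": 0},
  {"translation": [-0.48, -0.131, 0], "twist": 0, "hand": 0},
  {"translation": [-0.48, -0.131, 0], "twist": 0, "hand": 0},
  {"translation": [-0.48, -0.131, 0], "twist": 0, "hand": 0},
  {"translation": [-0.48, -0.131, 0], "twist": 0, "hand": 0},
  {"translation": [-0.4, -0.109, 0], "twist": 0, "hand": 0},
])

```text
time: 6.7
tool_pos: [0.5619, -0.092, 0.1992]
tool_rot: [-0.002, 0.6, 0.8, -0.001]
contact_force: [0.1, 0.8, -0.9]
gripper_width: 0.49
grasp_force: 61.1
```

>>> apply_moves([
  {"translation": [-0.27, -0.073, 0.1], "twist": 0, "hand": 0},
  {"translation": [0, 0, 0.2], "twist": 0, "hand": 0},
  {"translation": [0, 0, 0.2], "twist": 0, "hand": 0},
  {"translation": [0, 0, 0], "twist": 0, "hand": 0},
  {"translation": [0, 0, 0], "twist": 0, "hand": 0},
  {"translation": [0, 0, 0], "twist": 0, "hand": 0},
])

```text
time: 7.3
tool_pos: [0.5643, -0.1176, 0.1521]
tool_rot: [0.0, 0.6, 0.8, 0.0]
contact_force: [0.9, 0.3, -1.1]
gripper_width: 0.486
grasp_force: 61.1
```

```bash
python3 - <<'E'
from h import *
s=state();p=np.array(s["tool_pos"]);print(s["time"],p,yaw(s),np.abs(s["joint_vel"]).max(),s["contact_force"])
print("delta tool",tool(s,np.array([.5638,-.1183])-p[:2]))
c=get_calibration("wrist");f=grab_frame("wrist");cv2.imwrite("pics/w_over.png",f[:,:,::-1]);np.save("w_over.npy",c["pose"])
for n in("scene","side"):
    g=grab_frame(n);cv2.imwrite(f"pics/{n}1.png",g[:,:,::-1])
a=cv2.imread("pics/w_over.png")[100:400,130:430];b=cv2.imread("pics/side1.png")[120:240,230:350]
cv2.imwrite("pics/both.png",np.hstack([cv2.resize(a,(400,400)),cv2.resize(b,(400,400),interpolation=cv2.INTER_NEAREST)]))
print(s["time"])
E
```

```text
7.3 [ 0.5643 -0.1176  0.1521] 1.8552269439361626 0.013084169823562936 [ 0.9297  0.2797 -1.1148]
delta tool [-0.0005 -0.0006]
7.3
```

View pics/both.png

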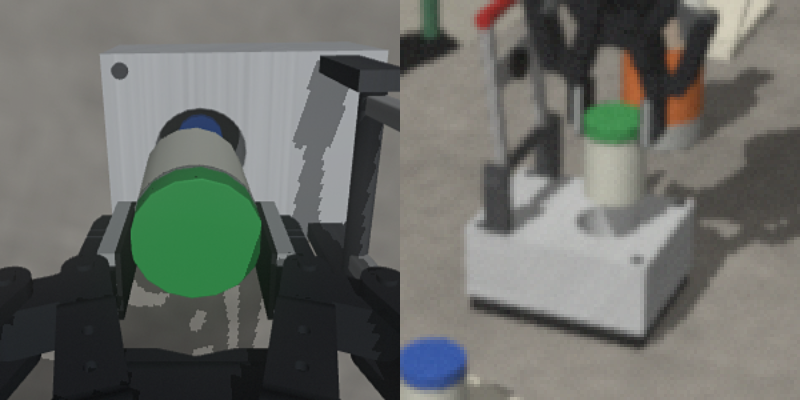

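The left half shows the cup just short of the well, with the far arc of the mouth still visible. The side view agrees. I'll refine the well position by fitting both wrist views together.

```bash
python3 - <<'E'
from h import *
from scipy.optimize import least_squares
K=get_calibration("wrist")["camera_matrix"]
V=[(cv2.imread("pics/w_well.png")[:,:,::-1].copy(),dict(camera_matrix=K,pose=np.load("w_well.npy")),np.arange(0,360,4)),
   (cv2.imread("pics/w_over.png")[:,:,::-1].copy(),dict(camera_matrix=K,pose=np.load("w_over.npy")),np.arange(20,160,3))]
w0=np.array([.5635,-.1151,.066])
E=[]
for f,c,A in V:
    g=cv2.GaussianBlur(cv2.cvtColor(f,cv2.COLOR_RGB2GRAY).astype(np.float32),(0,0),.6)
    for a in np.radians(A):   # angle in holder/tool x,y: along tool x (up in picture) =90
        dr=np.cos(a)*np.array([.957,.29,0])+np.sin(a)*np.array([-.29,.957,0])
        rr=np.arange(.029,.017,-.0001); q=np.array([proj(c,w0+r*dr) for r in rr],np.float32)
        p=cv2.remap(g,q[None,:,0],q[None,:,1],cv2.INTER_LINEAR)[0]; ref=np.median(p[:25])
        k=np.argmax(p<ref-10); 
        if not k or ref<110: continue
        lo=p[k:k+25].min() if k+25<len(p) else p[k:].min(); th=(ref+p[min(k+12,len(p)-1)])/2
        k2=np.argmax(p<max(th,ref-25)) if ref-lo>12 else k
        E.append((c,q[k2],f is V[1][0]))
def res(w,sel=(0,1)):
    out=[]
    for c,q,v in E:
        if v not in sel: continue
        o,d=ray(c,q); P=o+d*(w[2]-o[2])/d[2]; out.append((np.hypot(*(P-w)[:2])-.023)*1e3)
    return np.array(out)
for sel in((0,1),(0,),(1,)):
    n=len(res(w0,sel)); 
    if n<12: print(sel,n); continue
    r=least_squares(lambda w:res(w,sel),w0,loss="soft_l1",f_scale=.4); print(sel,n,r.x,np.median(np.abs(r.fun)))
    for z in(.064,.066,.068):
        q=least_squares(lambda w:res([w[0],w[1],z],sel),w0[:2],loss="soft_l1",f_scale=.4); print("   z",z,q.x,q.cost)
E
```

```text
(0, 1) 137 [ 0.565  -0.1105  0.0736] 0.12549106383473452
   z 0.064 [ 0.5655 -0.1125] 15.529756354757271
   z 0.066 [ 0.5654 -0.1121] 11.085869130798788
   z 0.068 [ 0.5653 -0.1117] 7.163509964811762
(0,) 90 [ 0.565  -0.1106  0.0736] 0.11703573594104046
   z 0.064 [ 0.5655 -0.1129] 12.528802510481032
   z 0.066 [ 0.5654 -0.1124] 8.851916792059978
   z 0.068 [ 0.5653 -0.1119] 5.591010094788594
(1,) 47 [ 0.5652 -0.1108  0.071 ] 0.04980545206672085
   z 0.064 [ 0.5656 -0.1122] 1.321739205949665
   z 0.066 [ 0.5655 -0.1118] 0.7847937264352386
   z 0.068 [ 0.5654 -0.1114] 0.4020326756490979
```

```bash
python3 - <<'E'
from h import *
from scipy.optimize import least_squares
s=state();p=np.array(s["tool_pos"]);print(p,s["time"])
K=get_calibration("wrist")["camera_matrix"];c=dict(camera_matrix=K,pose=np.load("w_over.npy"))
print(get_calibration("wrist")["pose"][:3,3]-c["pose"][:3,3])
f=cv2.imread("pics/w_over.png")[:,:,::-1].copy();g=cv2.GaussianBlur(f[:,:,1].astype(np.float32)-f[:,:,0],(0,0),.6)
G=cv2.GaussianBlur(f[:,:,1].astype(np.float32),(0,0),.6)
w0=np.array([.5633,-.1145,.1504]);Q=[];print(proj(c,w0))
for a in np.radians(np.arange(0,360,4)):
    dr=np.cos(a)*np.array([.957,.29,0])+np.sin(a)*np.array([-.29,.957,0])
    rr=np.arange(.027,.016,-.0001); q=np.array([proj(c,w0+r*dr) for r in rr],np.float32)
    pr=cv2.remap(G,q[None,:,0],q[None,:,1],1)[0]; pg=cv2.remap(g,q[None,:,0],q[None,:,1],1)[0]
    inn=np.median(pr[-20:]); 
    if pg[-20:].mean()<15: continue
    far=np.sin(a)>0.1
    # last sample (going in to out) that still has lid-top brightness and greenness
    ok=(pg>.6*np.median(pg[-20:]))&(pr>inn*.88); bad=np.where(~ok)[0]
    if len(bad): Q.append(q[bad[-1]])
Q=np.array(Q);print(len(Q))
def res(w):
    o=[]
    for q in Q:
        b,d=ray(c,q);P=b+d*(w[2]-b[2])/d[2];o.append((np.hypot(*(P-w)[:2])-.022)*1e3)
    return np.array(o)
r=least_squares(res,w0,loss="soft_l1",f_scale=.3);print(r.x,np.median(np.abs(r.fun)),"tool",tool(s,r.x-p))
for z in(.149,.1504,.152):
    q=least_squares(lambda w:res([w[0],w[1],z]),w0[:2],loss="soft_l1",f_scale=.3);print(z,q.x,q.cost,"tool",tool(s,q.x-p[:2]),"well-lid tool",tool(s,np.array([.5653,-.1113])-q.x))
E
```

```text
[ 0.5646 -0.1177  0.1528] 7.45
[ 0.0002 -0.      0.0006]
[275.3013 279.1921]
90
[ 0.5644 -0.116   0.1479] 0.21590844268764947 tool [0.0017 0.0003]
0.149 [ 0.5642 -0.1154] 8.548640258965287 tool [0.0023 0.0003] well-lid tool [0.0037 0.0022]
0.1504 [ 0.564  -0.1147] 12.06376054925423 tool [0.0031 0.0003] well-lid tool [0.0029 0.0022]
0.152 [ 0.5639 -0.1138] 18.183754516785115 tool [0.004  0.0004] well-lid tool [0.002  0.0021]
```

>>> apply_moves([
  {"translation": [0.028, 0.02, 0.08], "twist": 0, "hand": 0},
  {"translation": [0, 0, 0.08], "twist": 0, "hand": 0},
  {"translation": [0, 0, 0], "twist": 0, "hand": 0},
  {"translation": [0, 0, 0], "twist": 0, "hand": 0},
])

```text
time: 7.85
tool_pos: [0.5646, -0.1143, 0.1348]
tool_rot: [-0.001, 0.6, 0.8, -0.0]
contact_force: [1.0, 0.4, -0.3]
gripper_width: 0.488
grasp_force: 61.1
```

>>> apply_moves([
  {"translation": [0, 0, 0.02], "twist": 0, "hand": 0},
  {"translation": [0, 0, 0.02], "twist": 0, "hand": 0},
  {"translation": [0, 0, 0], "twist": 0, "hand": 0},
  {"translation": [0, 0, 0], "twist": 0, "hand": 0},
])

```text
time: 8.25
tool_pos: [0.565, -0.1145, 0.1315]
tool_rot: [0.0, 0.6, 0.8, 0.0]
contact_force: [0.1, 0.2, -1.0]
gripper_width: 0.491
grasp_force: 61.1
```

>>> apply_moves([
  {"translation": [0, 0, 0.01], "twist": 0, "hand": 0},
  {"translation": [0, 0, 0.01], "twist": 0, "hand": 0},
  {"translation": [0, 0, 0], "twist": 0, "hand": 0},
])

```text
time: 8.55
tool_pos: [0.5652, -0.1146, 0.1297]
tool_rot: [0.0, 0.6, 0.8, 0.0]
contact_force: [0.0, 0.9, 0.0]
gripper_width: 0.49
grasp_force: 61.3
```

>>> apply_moves([
  {"translation": [0, 0, 0.01], "twist": 0, "hand": 0},
  {"translation": [0, 0, 0], "twist": 0, "hand": 0},
  {"translation": [0, 0, 0], "twist": 0, "hand": 0},
])

```text
time: 8.85
tool_pos: [0.5655, -0.1146, 0.1287]
tool_rot: [0.001, 0.6, 0.8, 0.0]
contact_force: [1.6, -0.1, -0.5]
gripper_width: 0.491
grasp_force: 61.2
```

>>> apply_moves([
  {"translation": [0, 0, 0.01], "twist": 0, "hand": 0},
  {"translation": [0, 0, 0], "twist": 0, "hand": 0},
  {"translation": [0, 0, 0], "twist": 0, "hand": 0},
])

```text
time: 9.15
tool_pos: [0.5655, -0.1145, 0.1276]
tool_rot: [0.001, 0.6, 0.8, 0.0]
contact_force: [3.6, 0.2, -0.3]
gripper_width: 0.492
grasp_force: 61.1
```

>>> apply_moves([
  {"translation": [0, 0.006, 0], "twist": 0, "hand": 0},
  {"translation": [0, 0, 0.01], "twist": 0, "hand": 0},
  {"translation": [0, 0, 0], "twist": 0, "hand": 0},
  {"translation": [0, 0, 0], "twist": 0, "hand": 0},
])

```text
time: 9.55
tool_pos: [0.5656, -0.1144, 0.1264]
tool_rot: [0.0, 0.6, 0.8, 0.0]
contact_force: [2.1, 0.5, -0.8]
gripper_width: 0.492
grasp_force: 61.1
```

>>> apply_moves([
  {"translation": [0, 0, 0.01], "twist": 0, "hand": 0},
  {"translation": [0, 0, 0.01], "twist": 0, "hand": 0},
  {"translation": [0, 0, 0], "twist": 0, "hand": 0},
])

```text
time: 9.85
tool_pos: [0.5656, -0.1143, 0.1243]
tool_rot: [-0.0, 0.6, 0.8, 0.0]
contact_force: [1.7, 0.4, -0.3]
gripper_width: 0.486
grasp_force: 61.1
```

>>> apply_moves([
  {"translation": [0, 0.003, 0.01], "twist": 0, "hand": 0},
  {"translation": [0, 0, 0.015], "twist": 0, "hand": 0},
  {"translation": [0, 0, 0.015], "twist": 0, "hand": 0},
  {"translation": [0, 0, 0], "twist": 0, "hand": 0},
])

```text
time: 10.25
tool_pos: [0.5657, -0.1142, 0.12]
tool_rot: [-0.0, 0.6, 0.8, -0.0]
contact_force: [1.6, -0.2, -2.2]
gripper_width: 0.49
grasp_force: 61.1
```

>>> apply_moves([
  {"translation": [0, 0, 0.015], "twist": 0, "hand": 0},
  {"translation": [0, 0, 0.015], "twist": 0, "hand": 0},
  {"translation": [0, 0, 0], "twist": 0, "hand": 0},
])

```text
time: 10.55
tool_pos: [0.5657, -0.1142, 0.1171]
tool_rot: [-0.0, 0.6, 0.8, -0.0]
contact_force: [1.8, -0.2, -2.9]
gripper_width: 0.494
grasp_force: 61.1
```

>>> apply_moves([
  {"translation": [0, 0, 0.015], "twist": 0, "hand": 0},
  {"translation": [0, 0, 0.015], "twist": 0, "hand": 0},
  {"translation": [0, 0, 0], "twist": 0, "hand": 0},
])

```text
time: 10.85
tool_pos: [0.5657, -0.1142, 0.1141]
tool_rot: [-0.0, 0.6, 0.8, -0.0]
contact_force: [-0.5, 0.5, -1.2]
gripper_width: 0.491
grasp_force: 61.2
```

>>> apply_moves([
  {"translation": [0, 0, 0.015], "twist": 0, "hand": 0},
  {"translation": [0, 0, 0.015], "twist": 0, "hand": 0},
  {"translation": [0, 0, 0], "twist": 0, "hand": 0},
])

```text
time: 11.15
tool_pos: [0.5657, -0.1143, 0.1112]
tool_rot: [-0.0, 0.6, 0.8, -0.0]
contact_force: [0.1, -1.9, -1.4]
gripper_width: 0.491
grasp_force: 61.2
```

>>> apply_moves([
  {"translation": [0, 0, 0.01], "twist": 0, "hand": 0},
  {"translation": [0, 0, 0.01], "twist": 0, "hand": 0},
  {"translation": [0, 0, 0], "twist": 0, "hand": 0},
])

```text
time: 11.45
tool_pos: [0.5657, -0.1143, 0.1093]
tool_rot: [-0.0, 0.6, 0.8, -0.0]
contact_force: [-0.7, -1.1, -0.8]
gripper_width: 0.488
grasp_force: 61.2
```

>>> apply_moves([
  {"translation": [0, 0, 0.01], "twist": 0, "hand": 0},
  {"translation": [0, 0, 0.01], "twist": 0, "hand": 0},
  {"translation": [0, 0, 0], "twist": 0, "hand": 0},
])

```text
time: 11.75
tool_pos: [0.5657, -0.1142, 0.1072]
tool_rot: [-0.0, 0.6, 0.8, -0.0]
contact_force: [-1.6, -1.6, -0.9]
gripper_width: 0.493
grasp_force: 61.3
```

>>> apply_moves([
  {"translation": [0, 0, 0.01], "twist": 0, "hand": 0},
  {"translation": [0, 0, 0.01], "twist": 0, "hand": 0},
  {"translation": [0, 0, 0], "twist": 0, "hand": 0},
])

```text
time: 12.05
tool_pos: [0.5657, -0.1142, 0.1052]
tool_rot: [-0.0, 0.6, 0.8, -0.0]
contact_force: [-0.9, 0.0, -0.7]
gripper_width: 0.49
grasp_force: 61.3
```

>>> apply_moves([
  {"translation": [0, 0, 0.01], "twist": 0, "hand": 0},
  {"translation": [0, 0, 0.01], "twist": 0, "hand": 0},
  {"translation": [0, 0, 0], "twist": 0, "hand": 0},
])

```text
time: 12.35
tool_pos: [0.566, -0.1144, 0.1045]
tool_rot: [-0.0, 0.6, 0.8, -0.0]
contact_force: [-4.9, -0.2, 4.8]
gripper_width: 0.492
grasp_force: 61.8
```

>>> apply_moves([
  {"translation": [0, 0, 0.01], "twist": 0, "hand": 0},
  {"translation": [0, 0, 0.01], "twist": 0, "hand": 0},
  {"translation": [0, 0, 0], "twist": 0, "hand": 0},
])

```text
time: 12.65
tool_pos: [0.566, -0.1145, 0.1029]
tool_rot: [0.0, 0.6, 0.8, -0.0]
contact_force: [-4.2, -1.1, 6.7]
gripper_width: 0.492
grasp_force: 61.9
```

>>> apply_moves([
  {"translation": [0, 0, 0.01], "twist": 0, "hand": 0},
  {"translation": [0, 0, 0.01], "twist": 0, "hand": 0},
  {"translation": [0, 0, 0], "twist": 0, "hand": 0},
])

```text
time: 12.95
tool_pos: [0.566, -0.1145, 0.1009]
tool_rot: [0.0, 0.6, 0.8, -0.0]
contact_force: [-4.5, -0.4, 7.0]
gripper_width: 0.486
grasp_force: 61.9
```

>>> apply_moves([
  {"translation": [0, 0, 0.01], "twist": 0, "hand": 0},
  {"translation": [0, 0, 0], "twist": 0, "hand": 0},
])

```text
time: 13.15
tool_pos: [0.566, -0.1145, 0.0998]
tool_rot: [0.0, 0.6, 0.8, -0.0]
contact_force: [-4.3, -1.1, 5.9]
gripper_width: 0.491
grasp_force: 61.9
```

>>> apply_moves([
  {"translation": [0, 0, 0.01], "twist": 0, "hand": 0},
  {"translation": [0, 0, 0], "twist": 0, "hand": 0},
])

```text
time: 13.35
tool_pos: [0.5661, -0.1145, 0.0992]
tool_rot: [-0.0, 0.6, 0.8, -0.0]
contact_force: [-6.0, 0.1, 8.4]
gripper_width: 0.493
grasp_force: 62.3
```

>>> apply_moves([
  {"translation": [0, 0, 0.005], "twist": 0, "hand": 0},
  {"translation": [0, 0, 0], "twist": 0, "hand": 0},
])

```text
time: 13.55
tool_pos: [0.5661, -0.1145, 0.0992]
tool_rot: [-0.0, 0.6, 0.8, -0.0]
contact_force: [-7.7, 0.3, 10.3]
gripper_width: 0.494
grasp_force: 62.4
```

>>> apply_moves([
  {"translation": [0, 0, 0.005], "twist": 0, "hand": 0},
  {"translation": [0, 0, 0], "twist": 0, "hand": 0},
])

```text
time: 13.75
tool_pos: [0.5662, -0.1146, 0.0991]
tool_rot: [-0.0, 0.6, 0.8, -0.0]
contact_force: [-8.9, 0.3, 12.5]
gripper_width: 0.493
grasp_force: 62.5
```

>>> apply_moves([
  {"translation": [0, 0, 0.005], "twist": 0, "hand": 0},
  {"translation": [0, 0, 0], "twist": 0, "hand": 0},
])

```text
time: 13.95
tool_pos: [0.5662, -0.1146, 0.0991]
tool_rot: [-0.0, 0.6, 0.8, -0.001]
contact_force: [-8.8, 1.6, 14.7]
gripper_width: 0.489
grasp_force: 62.7
```

>>> apply_moves([
  {"translation": [0, -0.006, 0], "twist": 0, "hand": 0},
  {"translation": [0, 0, 0], "twist": 0, "hand": 0},
])

```text
time: 14.15
tool_pos: [0.5661, -0.1147, 0.0991]
tool_rot: [0.0, 0.6, 0.8, 0.0]
contact_force: [-8.2, 1.2, 13.1]
gripper_width: 0.492
grasp_force: 62.6
```

>>> apply_moves([
  {"translation": [0, -0.006, 0.005], "twist": 0, "hand": 0},
  {"translation": [0, 0, 0], "twist": 0, "hand": 0},
])

```text
time: 14.35
tool_pos: [0.566, -0.1148, 0.0991]
tool_rot: [0.001, 0.6, 0.8, 0.0]
contact_force: [-7.5, 1.5, 14.9]
gripper_width: 0.487
grasp_force: 62.8
```

>>> apply_moves([
  {"translation": [0, 0, -0.025], "twist": 0, "hand": 0},
  {"translation": [0, 0, 0], "twist": 0, "hand": 0},
])

```text
time: 14.55
tool_pos: [0.5657, -0.1147, 0.0991]
tool_rot: [0.001, 0.6, 0.8, 0.001]
contact_force: [-0.6, 1.4, 5.1]
gripper_width: 0.489
grasp_force: 61.9
```

>>> apply_moves([
  {"translation": [0, 0, 0], "twist": 0, "hand": 0.75},
  {"translation": [0, 0, 0], "twist": 0, "hand": 0.75},
  {"translation": [0, 0, 0], "twist": 0, "hand": 0.75},
  {"translation": [0, 0, 0], "twist": 0, "hand": 0.75},
])

```text
time: 14.95
tool_pos: [0.5645, -0.1145, 0.0975]
tool_rot: [-0.0, 0.6, 0.8, -0.0]
contact_force: [0.2, -0.8, 0.2]
gripper_width: 0.746
grasp_force: 0.0
```

>>> apply_moves([
  {"translation": [0, 0, -0.2], "twist": 0, "hand": 0.75},
  {"translation": [0, 0, -0.4], "twist": 0, "hand": 0.75},
  {"translation": [0.03, 0, -0.1], "twist": 0, "hand": 0},
  {"translation": [0, 0, 0], "twist": 0, "hand": 0},
  {"translation": [0, 0, 0], "twist": 0, "hand": 0},
  {"translation": [0, 0, 0], "twist": 0, "hand": 0},
  {"translation": [0, 0, 0], "twist": 0, "hand": 0},
  {"translation": [0, 0, 0], "twist": 0, "hand": 0},
])

```text
time: 15.75
tool_pos: [0.5633, -0.1116, 0.1667]
tool_rot: [-0.001, 0.6, 0.8, -0.0]
contact_force: [-0.2, -0.1, -0.3]
gripper_width: 0.002
grasp_force: 0.0
```

>>> apply_moves([
  {"translation": [0, 0, 0.2], "twist": 0, "hand": 0},
  {"translation": [0, 0, 0.15], "twist": 0, "hand": 0},
  {"translation": [0, 0, 0.04], "twist": 0, "hand": 0},
  {"translation": [0, 0, 0], "twist": 0, "hand": 0},
  {"translation": [0, 0, 0], "twist": 0, "hand": 0},
])

```text
time: 16.25
tool_pos: [0.5641, -0.1118, 0.1293]
tool_rot: [0.0, 0.6, 0.8, 0.0]
contact_force: [0.7, 0.5, 0.7]
gripper_width: 0.004
grasp_force: 0.0
```

>>> apply_moves([
  {"translation": [0, 0, 0.03], "twist": 0, "hand": 0},
  {"translation": [0, 0, 0.03], "twist": 0, "hand": 0},
  {"translation": [0, 0, 0], "twist": 0, "hand": 0},
])

```text
time: 16.55
tool_pos: [0.5637, -0.1117, 0.1228]
tool_rot: [-0.0, 0.6, 0.8, -0.0]
contact_force: [0.7, 1.0, -0.5]
gripper_width: -0.002
grasp_force: 0.0
```

>>> apply_moves([
  {"translation": [0, 0, 0.02], "twist": 0, "hand": 0},
  {"translation": [0, 0, 0.01], "twist": 0, "hand": 0},
  {"translation": [0, 0, 0], "twist": 0, "hand": 0},
])

```text
time: 16.85
tool_pos: [0.5638, -0.1117, 0.1198]
tool_rot: [-0.0, 0.6, 0.8, -0.0]
contact_force: [0.3, 0.5, -0.5]
gripper_width: 0.003
grasp_force: 0.0
```

>>> apply_moves([
  {"translation": [0, 0, 0.01], "twist": 0, "hand": 0},
  {"translation": [0, 0, 0.01], "twist": 0, "hand": 0},
  {"translation": [0, 0, 0], "twist": 0, "hand": 0},
])

```text
time: 17.15
tool_pos: [0.5646, -0.1119, 0.1197]
tool_rot: [0.001, 0.6, 0.8, 0.0]
contact_force: [-2.6, 0.7, 6.2]
gripper_width: -0.001
grasp_force: 3.1
```

>>> apply_moves([
  {"translation": [0, 0, 0.01], "twist": 0, "hand": 0},
  {"translation": [0, 0, 0.01], "twist": 0, "hand": 0},
  {"translation": [0, 0, 0], "twist": 0, "hand": 0},
])

```text
time: 17.45
tool_pos: [0.5653, -0.1121, 0.1198]
tool_rot: [0.001, 0.6, 0.8, 0.0]
contact_force: [-4.6, 1.0, 14.9]
gripper_width: 0.001
grasp_force: 7.1
```

>>> apply_moves([
  {"translation": [0, 0, 0.01], "twist": 0, "hand": 0},
  {"translation": [0, 0, 0.01], "twist": 0, "hand": 0},
  {"translation": [0, 0, 0], "twist": 0, "hand": 0},
])

```text
time: 17.75
tool_pos: [0.5662, -0.1124, 0.1199]
tool_rot: [0.002, 0.6, 0.8, 0.001]
contact_force: [-8.2, 2.2, 22.9]
gripper_width: 0.002
grasp_force: 10.9
```

The cup is fully seated: 23 N on the lid gave no movement. Now I'll bring the shut fingers behind the handle.

>>> apply_moves([
  {"translation": [0, 0, -0.1], "twist": 0, "hand": 0},
  {"translation": [0, 0, -0.4], "twist": 0, "hand": 0},
  {"translation": [0, 0, -0.45], "twist": 0, "hand": 0},
  {"translation": [0, 0, -0.45], "twist": 0, "hand": 0},
  {"translation": [0, 0, -0.32], "twist": 0, "hand": 0},
  {"translation": [0, 0, 0], "twist": 0, "hand": 0},
  {"translation": [0, 0, 0], "twist": 0, "hand": 0},
])

```text
time: 18.45
tool_pos: [0.5642, -0.1118, 0.2869]
tool_rot: [0.001, 0.6, 0.8, 0.0]
contact_force: [-0.6, -0.5, -0.8]
gripper_width: -0.002
grasp_force: 0.0
```

```bash
python3 - <<'E'
from h import *
s=state();p=np.array(s["tool_pos"]);c=get_calibration("wrist");f=grab_frame("wrist");print(s["time"],p)
cv2.imwrite("pics/w_up.png",f[:,:,::-1])
r=hsv(f,(0,150,60),(8,255,255))|hsv(f,(172,150,60),(180,255,255)); k,l,st,ce=cv2.connectedComponentsWithStats(r)
for i in range(1,k):
    if st[i,4]>100: print(st[i],ce[i],"tool@.223",tool(s,onz(c,ce[i],.223)-p))
g=hsv(f,(45,90,30),(85,255,255));k,l,st,ce=cv2.connectedComponentsWithStats(g);i=1+np.argmax(st[1:,4]);print(st[i],tool(s,onz(c,ce[i],.097)-p),onz(c,ce[i],.097))
E
```

```text
18.45 [ 0.5642 -0.1118  0.2869]
[ 393  168   34  123 2443] [408.9746 227.2055] tool@.223 [0.0034 0.0828]
[ 255  162   43   44 1485] [0.0012 0.0002] [ 0.5641 -0.1106  0.097 ]
```

>>> apply_moves([
  {"translation": [0, 0.3, 0], "twist": 0, "hand": 0},
  {"translation": [0, 0.45, 0], "twist": 0, "hand": 0},
  {"translation": [0, 0.43, 0], "twist": 0, "hand": 0},
  {"translation": [0, 0, 0.15], "twist": 0, "hand": 0},
  {"translation": [0, 0, 0.25], "twist": 0, "hand": 0},
  {"translation": [0, 0, 0.12], "twist": 0, "hand": 0},
  {"translation": [0, 0, 0], "twist": 0, "hand": 0},
])

```text
time: 19.2
tool_pos: [0.6747, -0.0783, 0.2289]
tool_rot: [-0.004, 0.6, 0.8, -0.002]
contact_force: [-0.5, -0.5, 0.2]
gripper_width: 0.004
grasp_force: 0.0
```

>>> apply_moves([
  {"translation": [0, -0.1, 0], "twist": 0, "hand": 0},
  {"translation": [0, -0.1, 0], "twist": 0, "hand": 0},
  {"translation": [0, -0.1, 0], "twist": 0, "hand": 0},
])

```text
time: 19.5
tool_pos: [0.6483, -0.0875, 0.2364]
tool_rot: [0.002, 0.6, 0.8, 0.001]
contact_force: [2.0, 0.3, 2.3]
gripper_width: 0.003
grasp_force: 1.1
```

>>> apply_moves([
  {"translation": [0, -0.1, 0], "twist": 0, "hand": 0},
  {"translation": [0, -0.1, 0], "twist": 0, "hand": 0},
  {"translation": [0, 0, 0], "twist": 0, "hand": 0},
])

```text
time: 19.8
tool_pos: [0.6279, -0.0932, 0.2344]
tool_rot: [-0.0, 0.6, 0.8, -0.0]
contact_force: [-0.1, -0.0, -0.4]
gripper_width: -0.001
grasp_force: 0.0
```

>>> apply_moves([
  {"translation": [0, -0.1, 0.02], "twist": 0, "hand": 0},
  {"translation": [0, -0.1, 0.02], "twist": 0, "hand": 0},
  {"translation": [0, -0.1, 0.03], "twist": 0, "hand": 0},
  {"translation": [0, 0, 0], "twist": 0, "hand": 0},
])

```text
time: 20.2
tool_pos: [0.5986, -0.1012, 0.2258]
tool_rot: [-0.001, 0.6, 0.8, -0.001]
contact_force: [-0.4, -0.4, -0.4]
gripper_width: 0.006
grasp_force: 0.0
```

```bash
cat > hd.py <<'E'
from h import *
s=state();p=np.array(s["tool_pos"]);print(s["time"],p,s["contact_force"])
W=np.array([.5640,-.1114]);ex=np.array([.957,.29])
print("tcp holder x",(p[:2]-W)@ex)
P={}
for n in("scene","side"):
    c=get_calibration(n);f=grab_frame(n);cv2.imwrite(f"pics/{n}_{s['time']:.1f}.png",f[:,:,::-1])
    r=hsv(f,(0,150,60),(8,255,255))|hsv(f,(172,150,60),(180,255,255))
    m=np.zeros_like(r); x0,y0,x1,y1=(215,175,310,270) if n=="scene" else (240,100,330,195); m[y0:y1,x0:x1]=r[y0:y1,x0:x1]
    k,l,st,ce=cv2.connectedComponentsWithStats(m)
    for i in range(1,k):
        if st[i,4]>25: print(n,st[i],ce[i])
    if k>1: i=1+np.argmax(st[1:,4]); P[n]=(c,ce[i])
if len(P)==2:
    h=tri([ray(*P["scene"]),ray(*P["side"])]); print("handle",h,"holder x",(h[:2]-W)@ex,"theta",np.arctan2(h[2]-.111,.066-(h[:2]-W)@ex))
E
python3 hd.py
```

```text
20.2 [ 0.5986 -0.1012  0.2258] [-0.4251 -0.3962 -0.3865]
tcp holder x 0.03608559797600192
scene [255 179   7   7  35] [258.     181.4857]
scene [226 185  16  11  85] [233.8353 190.2   ]
side [279 122  15  16  74] [285.2297 129.6081]
handle [ 0.5885 -0.1218  0.2071] holder x 0.020386312951531392 theta 1.1274615861007806
```

>>> apply_moves([
  {"translation": [0, -0.1, 0.04], "twist": 0, "hand": 0},
  {"translation": [0, -0.1, 0.05], "twist": 0, "hand": 0},
  {"translation": [0, -0.1, 0.06], "twist": 0, "hand": 0},
  {"translation": [0, 0, 0], "twist": 0, "hand": 0},
])

```text
time: 20.7
tool_pos: [0.5696, -0.1096, 0.2103]
tool_rot: [-0.001, 0.6, 0.8, -0.001]
contact_force: [-0.5, 0.5, -0.3]
gripper_width: -0.0
grasp_force: 0.0
```

>>> apply_moves([
  {"translation": [0, 0.06, 0], "twist": 0, "hand": 0},
  {"translation": [0, 0, -0.3], "twist": 0, "hand": 0},
  {"translation": [0, 0, -0.3], "twist": 0, "hand": 0},
  {"translation": [0, 0, 0], "twist": 0, "hand": 0},
  {"translation": [0, 0, 0], "twist": 0, "hand": 0},
])

```text
time: 21.2
tool_pos: [0.5782, -0.1078, 0.2733]
tool_rot: [0.001, 0.6, 0.8, 0.0]
contact_force: [0.2, 0.2, -0.3]
gripper_width: 0.002
grasp_force: 0.0
```

```bash
python3 hd.py; python3 - <<'E'
from h import *
s=state();p=np.array(s["tool_pos"]);c=get_calibration("wrist");f=grab_frame("wrist");cv2.imwrite("pics/w_cl.png",f[:,:,::-1])
r=hsv(f,(0,150,60),(8,255,255))|hsv(f,(172,150,60),(180,255,255)); k,l,st,ce=cv2.connectedComponentsWithStats(r)
for i in range(1,k):
    if st[i,4]>100: print(st[i],ce[i],[tool(s,onz(c,ce[i],z)-p) for z in(.19,.2,.21)])
E
```

```text
21.2 [ 0.5782 -0.1078  0.2733] [ 0.2186  0.2176 -0.2805]
tcp holder x 0.01465031431082344
scene [220 182  35  16 170] [236.9588 189.7706]
side [291 132  15  16  93] [298.2688 139.2151]
handle [ 0.5526 -0.1149  0.1917] holder x -0.01188948245358149 theta 0.803096268036515
[ 228  168   21  114 1856] [238.354  221.5641] [array([ 0.001 , -0.0253]), array([ 0.0047, -0.0241]), array([ 0.0083, -0.0228])]
```

>>> apply_moves([
  {"translation": [0, -0.29, 0], "twist": 0, "hand": 0},
  {"translation": [0, 0, 0.25], "twist": 0, "hand": 0},
  {"translation": [0, 0, 0.2], "twist": 0, "hand": 0},
  {"translation": [0, 0, 0], "twist": 0, "hand": 0},
  {"translation": [0, 0, 0.06], "twist": 0, "hand": 0},
  {"translation": [0, 0, 0.06], "twist": 0, "hand": 0},
  {"translation": [0, 0, 0], "twist": 0, "hand": 0},
])

```text
time: 22.05
tool_pos: [0.5497, -0.1161, 0.2153]
tool_rot: [0.0, 0.6, 0.8, -0.0]
contact_force: [0.5, 0.4, -0.3]
gripper_width: -0.0
grasp_force: 0.0
```

>>> apply_moves([
  {"translation": [0, -0.06, 0.07], "twist": 0, "hand": 0},
  {"translation": [0, -0.06, 0.08], "twist": 0, "hand": 0},
  {"translation": [0, -0.05, 0.09], "twist": 0, "hand": 0},
  {"translation": [0, 0, 0], "twist": 0, "hand": 0},
])

```text
time: 22.45
tool_pos: [0.5315, -0.1204, 0.1886]
tool_rot: [-0.002, 0.6, 0.8, -0.0]
contact_force: [0.0, 0.0, -0.2]
gripper_width: -0.001
grasp_force: 0.0
```

```bash
python3 hd.py
```

```text
22.45 [ 0.5315 -0.1204  0.1886] [ 0.0115  0.0226 -0.1668]
tcp holder x -0.03370112929725213
scene [216 191  34  16 137] [232.4161 198.5839]
side [300 146  16  17  67] [306.6269 154.7463]
handle [ 0.5312 -0.121   0.1586] holder x -0.03420741552595277 theta 0.4436408154339199
```

>>> apply_moves([
  {"translation": [0, -0.05, 0.09], "twist": 0, "hand": 0},
  {"translation": [0, -0.03, 0.09], "twist": 0, "hand": 0},
  {"translation": [0, -0.02, 0.09], "twist": 0, "hand": 0},
  {"translation": [0, -0.01, 0.09], "twist": 0, "hand": 0},
  {"translation": [0, 0, 0.06], "twist": 0, "hand": 0},
  {"translation": [0, 0, 0], "twist": 0, "hand": 0},
])

```text
time: 23.15
tool_pos: [0.5218, -0.1234, 0.1473]
tool_rot: [-0.001, 0.6, 0.8, -0.0]
contact_force: [0.6, -0.2, 0.0]
gripper_width: -0.002
grasp_force: 0.0
```

>>> apply_moves([
  {"translation": [0, 0, 0.03], "twist": 0, "hand": 0},
  {"translation": [0, 0, 0.02], "twist": 0, "hand": 0},
  {"translation": [0, 0, 0], "twist": 0, "hand": 0},
])

```text
time: 23.45
tool_pos: [0.5227, -0.1237, 0.144]
tool_rot: [0.0, 0.6, 0.8, 0.0]
contact_force: [0.1, 0.0, -0.0]
gripper_width: -0.003
grasp_force: 0.0
```

>>> apply_moves([
  {"translation": [0, 0, 0.02], "twist": 0, "hand": 0},
  {"translation": [0, 0, 0.02], "twist": 0, "hand": 0},
  {"translation": [0, 0, 0], "twist": 0, "hand": 0},
])

```text
time: 23.75
tool_pos: [0.5225, -0.1237, 0.1398]
tool_rot: [-0.0, 0.6, 0.8, -0.0]
contact_force: [-0.4, -0.2, 0.6]
gripper_width: -0.002
grasp_force: 0.0
```

>>> apply_moves([
  {"translation": [0, 0, 0.02], "twist": 0, "hand": 0},
  {"translation": [0, 0, 0.02], "twist": 0, "hand": 0},
])

```text
time: 23.95
tool_pos: [0.5227, -0.1238, 0.136]
tool_rot: [0.0, 0.6, 0.8, 0.0]
contact_force: [0.1, 0.0, 0.3]
gripper_width: 0.002
grasp_force: 0.2
```

>>> apply_moves([
  {"translation": [0, 0, 0.02], "twist": 0, "hand": 0},
  {"translation": [0, 0, 0.01], "twist": 0, "hand": 0},
])

```text
time: 24.15
tool_pos: [0.5226, -0.1238, 0.1328]
tool_rot: [-0.0, 0.6, 0.8, 0.0]
contact_force: [0.0, 0.2, 0.5]
gripper_width: 0.001
grasp_force: 0.2
```

>>> apply_moves([
  {"translation": [0, 0, 0.01], "twist": 0, "hand": 0},
  {"translation": [0, 0, 0.01], "twist": 0, "hand": 0},
])

```text
time: 24.35
tool_pos: [0.5226, -0.1238, 0.1309]
tool_rot: [-0.0, 0.6, 0.8, -0.0]
contact_force: [-0.1, -0.7, 0.7]
gripper_width: 0.002
grasp_force: 0.2
```

>>> apply_moves([
  {"translation": [0, 0, 0.01], "twist": 0, "hand": 0},
  {"translation": [0, 0, 0.01], "twist": 0, "hand": 0},
])

```text
time: 24.55
tool_pos: [0.5227, -0.1237, 0.129]
tool_rot: [0.0, 0.6, 0.8, 0.0]
contact_force: [0.3, 0.6, 1.0]
gripper_width: 0.002
grasp_force: 0.6
```

>>> apply_moves([
  {"translation": [0, 0, 0.01], "twist": 0, "hand": 0},
  {"translation": [0, 0, 0.01], "twist": 0, "hand": 0},
])

```text
time: 24.75
tool_pos: [0.5228, -0.1238, 0.1282]
tool_rot: [-0.0, 0.6, 0.8, 0.0]
contact_force: [-4.4, 2.5, 9.6]
gripper_width: -0.001
grasp_force: 5.1
```

>>> apply_moves([
  {"translation": [0, 0, -0.05], "twist": 0, "hand": 0},
  {"translation": [0, 0, -0.3], "twist": 0, "hand": 0},
  {"translation": [0, 0, -0.4], "twist": 0, "hand": 0},
  {"translation": [0, 0, -0.4], "twist": 0, "hand": 0},
  {"translation": [0, 0, 0], "twist": 0, "hand": 0},
  {"translation": [0, 0, 0], "twist": 0, "hand": 0},
  {"translation": [0, 0, 0], "twist": 0, "hand": 0},
])

```text
time: 25.45
tool_pos: [0.5219, -0.1235, 0.2404]
tool_rot: [-0.001, 0.6, 0.8, -0.0]
contact_force: [-0.1, 1.1, 0.8]
gripper_width: 0.001
grasp_force: 0.0
```

```bash
python3 hd.py; python3 - <<'E'
from h import *
f=grab_frame("wrist"); g=grab_frame("side")[110:260,220:370]
cv2.imwrite("pics/fin.png",np.hstack([cv2.resize(f[:,:,::-1],(533,400)),cv2.resize(g[:,:,::-1],(266,400))]))
E
```

```text
25.45 [ 0.5219 -0.1235  0.2404] [-0.0857  1.1193  0.8041]
tcp holder x -0.04381174029988084
scene [217 212  32  16 134] [232.9627 219.2687]
side [304 170  14  17  65] [310.3231 177.7846]
handle [ 0.5211 -0.1231  0.1011] holder x -0.044466746651746845 theta -0.08962364438110118
```

View pics/fin.png

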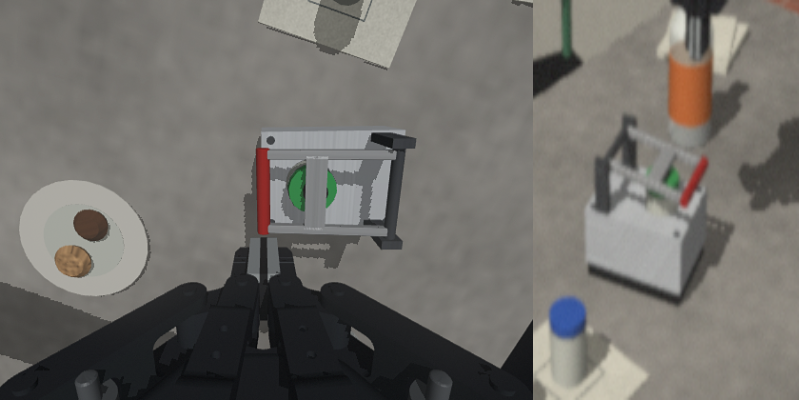

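The last view shows the clamp closed, with its crosspiece over the green lid at about (314,188), the red handle down at (264,190) and the gripper clear. Clamp angle is about -0.09, in the closed range, so I'm handing in.

```bash
python3 -c "
from plant import *
print(job_done())"
```

```text
the job is handed in; nothing more can be done
None
```

The green-lidded cup is seated in the well (it did not move under about 23 N on the lid), the clamp is closed with its pad on the lid at about -0.09 rad, the arm is clear, and I handed the job in at about 26 s; the verdict was not shown.

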